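# Take the spent filter capsule out of the water polisher

## Task

The filter capsule on the sloping front of the water polisher is spent. First shut the supply: pull the blue valve knob out, turn it clockwise to its stop and push it fully back in; then pull the steel spring collar out and turn it counter-clockwise, feeling for the hidden release notch somewhere along the green arc, until it drops fully home there. Lift the capsule straight out of its socket and put it in the open green carton beside the polisher, without shoving aside or knocking over the bottle, the specimen cup or the marker pen.

Things in the scene. Friction and masses are not known exactly. Their poses are not given: they have to be found in the camera images.
- unit: water polisher, a fixed white wedge 200 mm deep, 240 wide, 45 high in front, 185 at the back. Origin: centre of its underside; x to its back, y to its left, z up. Its front panel slopes: normal (-0.574, 0, 0.819) in this frame, 35 deg from vertical. Valve (left, y = +62 mm) and filter socket (right, y = -52 mm) at mid-slope, axes along it; a gauge 14 mm high is 68 mm upslope of the valve.
- valve_pull (a joint): how far the valve knob is pulled out along the panel normal, m: 0 pushed in (start: 0 to 0.003), 0.008 at its stop. No spring, about 2.5 N of friction; it stays where it is left.
- valve (a joint): turn of the valve knob, rad, clockwise seen from in front of the panel: 0 open (start: 0 to 0.04; white lug at the green dot, upslope), 1.396 closed (lug at the red dot, at a stop). A ridge between the two notches blocks the turn unless the knob is pulled out over 6 mm; it goes back in only at the two ends. Friction 0.04 N m.
- valve_grip (a point): on the valve's axis, 38 mm off the panel when pushed in, 8 mm below the top of its grip; z out along the panel normal, x along the grip bar towards the lug (turns with the knob). Blue grip bar 13 mm thick (y), 40 mm long (x), 32 mm tall, on a disc 40 mm across whose top is 23 mm below this point.
- collar_pull (a joint): how far the spring collar is drawn out along the panel normal, m: 0 home, 0.010 at its stop. A spring draws it home: 8 N at 0, 15 N at 0.010, so grip it firmly.
- collar (a joint): turn of the collar, rad, counter-clockwise seen from in front of the panel: 0 locked (start: 0 to 0.04; red stripe at the red dot, upslope), end stop 1.48. Drawn out over 6.5 mm it turns; from 0.2 on it rests on a hidden ridge, 6 mm out, save in the release notch, where it drops home. That notch is somewhere from 0.82 to 1.28 (by the green arc), different each time, with 0.08 slack either way.
- collar_grip (a point): on the collar's axis, 38 mm off the panel when home, 6 mm below the collar's top edge; z out along the panel normal, x towards its red stripe. Knurled steel collar, 52 mm outside diameter from 16 to 44 mm off the panel, with a skirt 73 mm wide below that. The capsule stands in it and rises 32 mm above its top edge.
- capsule: spent filter capsule, 60 mm long, 50 to 100 g, standing in the socket along the panel normal. Origin: foot of its spigot, on its axis; z towards its head. Spigot 25 mm wide, 14 long, loose fit; three lugs 41 mm across at 14 to 18 mm, caught by the collar until it is released; ribbed orange head 31 mm wide at 36 to 60 mm. Pull it 20 mm straight along its axis to clear the collar.
- capsule_head (a point): on the capsule's axis in its orange head, 52 mm from the origin, 8 mm below its top; z as the capsule's.
- carton: open green carton, kraft inside, loose, 0.3 kg, 140 mm (x) by 205 mm (y) by 84 mm high, walls 2 mm. Origin: centre of its underside, z up; its inner floor is 2 mm higher.
- stain_bottle: brown reagent bottle with blue cap, loose, 50 mm diameter, 111 mm tall, left of the polisher. Origin: centre of its underside. To be left alone.
- specimen_cup: white specimen cup with red screw cap, loose, 60 mm diameter, 66 mm tall, left of the polisher. Origin: centre of its underside. To be left alone.
- marker_pen: black and white marker pen lying in front of the polisher, loose, 130 mm along its y, 14 mm thick. Origin: underside of its middle. To be left alone.
Mind the look-alikes: they are no part of the job. What is meant by the capsule is not pink, purple or turquoise, and is the smaller of those in its own colour.

How it is judged (in metres and radians):
On the way, in this order (a step that is already met when the one before it is completed fails the run):
1. the supply valve is turned clockwise to its stop and pushed home while the capsule is still locked (value of joint valve above 1.25 rad and value of joint valve_pull below 0.002 m and value of joint collar below 0.3 rad), for 0.2 s.
2. the collar has sprung home in the release notch (value of joint collar above 0.7 rad and value of joint collar_pull below 0.002 m), for 0.2 s.
3. the capsule is lifted out of its socket (distance between capsule and collar_grip above 0.06 m), for 0.1 s.
At the end, for the whole second after the job is handed in: The capsule is at rest in the carton (its foot inside the walls, under 70 mm above the carton's underside); valve closed (over 1.25 rad) and pushed in (under 2 mm out); collar in the release notch (over 0.7 rad) and home (under 2 mm out) (all of step 2 and x of capsule in the frame of carton between -0.07 and 0.068 m and y of capsule in the frame of carton between -0.102 and 0.102 m and z of capsule in the frame of carton below 0.07 m and linear speed of capsule below 0.03 m/s and value of joint valve above 1.25 rad and value of joint valve_pull below 0.002 m); the robot touches nothing.
It fails at once if the stain bottle, the specimen cup or the marker pen is pushed more than 30 mm, or the bottle or the cup is tipped (distance of any of stain_bottle, specimen_cup, marker_pen from where it was at the start of the episode above 0.03 m or angle between any of stain_bottle, specimen_cup's own z axis and vertical above 0.5 rad).
It also fails if it takes over 69 s, if anything falls off the work surface, if the arm or the gripper's body presses on something with over 40 N, if the wrist force passes 120 N, or if a joint passes its speed limit or range.

## Robot

A 6-joint arm with a two-finger parallel gripper is mounted at the origin on a cart in front of the work surface, level with it; the furniture and walls round the work are solid. World frame = base frame: x ahead of the robot, y to its left, z up, the work surface at z = 0. Lengths are in mm, angles in degrees, forces in N, time in s.
With the tool pointing down it reaches from about 350 to 850 mm from the base axis. Payload 8.1 kg.
Tool frame: the origin (TCP) lies at the very end of the fingers, on their centre line; the grasp point (between the pads) lies 19 mm behind it; z points along the fingers, y is the line along which they close (so a half turn about z gives the same grasp; the last joint's range is limited). The gripper opens to 85 mm and grips with 20 to 120 N. Pads are 22 mm wide; open, the fingers measure 114 mm over their backs; the gripper's body (76 mm by 85 mm) begins 54 mm behind the grasp point. The pads swing forward as they close: fully open they stand 13 mm farther back than shut.
Start: joints at [-82.185, 7.471, 85.268, -0, 87.261, -4.893], TCP at [132.012, -585.302, 231.292] pointing down, gripper open.
Joint ranges: [-169.43, 169.43], [-51.17, 129.36], [1.28, 143.12], [-76.62, 256.62], [0, 156.53], [-152.29, 152.29]. Speed limits (degrees/s): [136.94, 136.94, 159.86, 180, 180, 180].

## Interface

Orientations are given as [roll, pitch, yaw] about the fixed x, y, z axes, in that order (R = Rz(yaw) Ry(pitch) Rx(roll)).
In Python, from bench import * gives the robot as it stands.
- The arm moves only by the tool play_rows, never from a script. Its argument "increments" is a list of rows, each a list of 3 entries, a list of its own where there are three numbers: the gripper's target within -1 to 1 (fully open at 1, half-way at 0, shut at -1), then the shift along the tool's x, y, z in mm, then the turn about the tool's z in rad. A call has 1 to 12 rows; each row shifts and turns the commanded pose from where the row before left it, along the tool's axes as they then stand; what a row does not reach is not made up. A row lasts 1/12 s, in which the tool goes at most 41.7 mm and 7.16 degrees, less where a joint would pass 70% of its speed; a pose out of reach is approached as far as the arm can. A call is refused whole if a number of a shift passes 41.7 or a number of a turn 0.125, either way. A call with a gripper value outside its range is refused whole. The fingers move at their own pace and stop on an object; "force" is the grip in N (left out, the last holds). Time passes only in rows, so rows that do not move let the fingers close. It gives the time, the measured TCP pose, the force, the opening and the grip force at its end, in the units of the state.
- sense(): the state, without advancing time (a new reading comes with each control period).
- snapshot(name): name is "scene" or "top"; returns a dict with "color" (420x560x3 uint8, red, green, blue), "intrinsics" (3x3 intrinsics, pixels), "world_from_camera" (4x4, takes a point from camera to world coordinates). Camera axes: x right, y down, z forward; pixel columns grow to the right and rows downward; lengths in mm; the calibration is good to about 2 mm. A picture is of the moment at which its call begins. There is no depth.
- hand_in(): hands the job in; it is judged then, once.
Trained networks look in a picture, given as the dict that the camera call returned (one of the last four; its "shot" number tells which), for a name from the list of things; names that differ only in an ending like _2 or _b are one class to them, and where a whole thing is asked for, a point or a joint stands for the part that bears it (a point fixed in the world has none). Each returns a list of dicts, best first, with "p" (0 to 1); they miss things now and then, are a little off and sometimes report something else, mostly with a low value. They report only what shows in the picture. A call takes as long as a camera call. They do not tell look-alikes from the thing itself.
- find_in(query, picture): "xyz" ([x, y, z] in mm, in the coordinates of the camera as it stood for that picture, good to about 4 mm: the middle of the surface that is visible of it).
- regions_of(query, picture): "mask" (420x560 bool, what is visible of it).
- pinpoint(query, picture): "xyz" ([x, y, z] in mm, in the coordinates of the camera as it stood for that picture, good to about 4 mm: a listed point, or the origin of a listed thing).
The state is a dict: "time": time; "joint_pos": joint angles; "qd": joint speeds; "joint_efforts": joint torques, N m; "tool_pos": TCP position; "tcp_rot": TCP orientation; "ft_force": force on the tool from outside, world axes, zero at the start; "wrist_torque": the same for the moment, N m; "finger_gap": finger opening in mm; "grip_force": force on a finger pad.
Only numpy, scipy, OpenCV 4.12 (cv2) and the standard library are available. Lean on these libraries where they do the work, as an engineer would, in place of code of your own. Each camera call takes 0.05 s, during which the arm holds its last target. There are 200 camera calls.

## Working session

There is one attempt and no reset: what is moved stays moved. The work goes in short steps, Python scripts to look and compute and a tool call to move; the robot and the scene stay as the last step left them, time stands still between calls to the robot, and variables do not carry over. Pictures are saved under pics/ and viewed, at most 10 in all, crops included, and the job is handed in when it is done.

Besides the shell and the picture viewer there is one more tool, called by a JSON object that holds its "api" and its "payload". play_rows: Moves the arm, as the interface text tells. Its arguments: {"type":"object","properties":{"increments":{"type":"array","items":{"type":"array"}},"force":{"type":"number"}},"required":["increments"]}

```bash
mkdir -p pics; ls; cat > h.py <<'E'
from bench import *
import numpy as np, cv2
from scipy.spatial.transform import Rotation as R
def w(p,xyz): 
    T=np.array(p["world_from_camera"]); return (T@np.r_[xyz,1])[:3]
def pix(p,X):
    T=np.linalg.inv(np.array(p["world_from_camera"])); c=(T@np.r_[X,1])[:3]; u=np.array(p["intrinsics"])@c; return (u[:2]/u[2]).round(0)
def save(p,n): cv2.imwrite("pics/"+n,p["color"][:,:,::-1])
E
python3 - <<'E'
from h import *
a=snapshot("scene");b=snapshot("top")
save({"color":np.hstack([a["color"]])},"s0.png");save(b,"t0.png")
for p,n in((a,"scene"),(b,"top")):
    for q in ["unit","valve_grip","collar_grip","capsule","capsule_head","carton","stain_bottle","specimen_cup","marker_pen"]:
        for r in pinpoint(q,p)[:4]:
            X=w(p,r["xyz"]); print(n,q,round(r["p"],2),X.round(0),pix(p,X))
s=sense();print(s["time"],s["tool_pos"],s["tcp_rot"],s["ft_force"])
E
```

```text
pics
scene unit 0.96 [559.  22.  -1.] [263. 247.]
scene valve_grip 0.55 [531.  85. 148.] [258. 212.]
scene valve_grip 0.49 [540. -34. 145.] [279. 191.]
scene collar_grip 0.55 [540. -32. 145.] [278. 192.]
scene capsule 0.96 [486. 281.  24.] [233. 306.]
scene capsule 0.88 [339. 209.  28.] [309. 305.]
scene capsule 0.67 [380.  51.   4.] [320. 269.]
scene capsule 0.59 [351. -72.  20.] [350. 243.]
scene capsule_head 0.69 [529. -32. 168.] [282. 185.]
scene capsule_head 0.67 [ 363. -124.   15.] [353. 233.]
scene capsule_head 0.66 [508. 331.  17.] [212. 319.]
scene capsule_head 0.64 [393. 231.  18.] [282. 307.]
scene carton 0.68 [ 448. -259.    1.] [341. 209.]
scene stain_bottle 0.82 [594. 212.   1.] [212. 282.]
scene specimen_cup 0.7 [486. 199.  -1.] [253. 293.]
scene marker_pen 0.67 [ 448. -257.    1.] [341. 209.]
scene marker_pen 0.48 [384.  50.   3.] [319. 269.]
top unit 0.89 [559.  22.  -1.] [293. 193.]
top unit 0.51 [485. 199.   2.] [234. 215.]
top valve_grip 0.55 [526.  76. 149.] [274. 199.]
top capsule 0.96 [662. 392.  34.] [171. 155.]
top capsule 0.68 [344. -77.  19.] [324. 264.]
top capsule 0.62 [483. 199.   2.] [234. 216.]
top capsule 0.61 [489. 287.  19.] [205. 213.]
top capsule_head 0.91 [395. 235.  20.] [221. 244.]
top capsule_head 0.75 [512. 329.  14.] [191. 205.]
top capsule_head 0.66 [527. -34. 172.] [314. 199.]
top capsule_head 0.65 [639. 323.  18.] [195. 164.]
top carton 0.69 [ 449. -256.    2.] [382. 230.]
top stain_bottle 0.76 [594. 211.   4.] [232. 180.]
top specimen_cup 0.59 [486. 198.   3.] [235. 215.]
top marker_pen 0.62 [381.  53.  -1.] [281. 250.]
top marker_pen 0.46 [527. -32. 172.] [314. 199.]
1.0 [ 132.01540683 -585.31195942  231.30700993] [ 1.79997823e+02 -5.62228712e-04  1.27063274e+01] [ 0.72458752  0.03330763 -1.1152966 ]
```

View pics/s0.png

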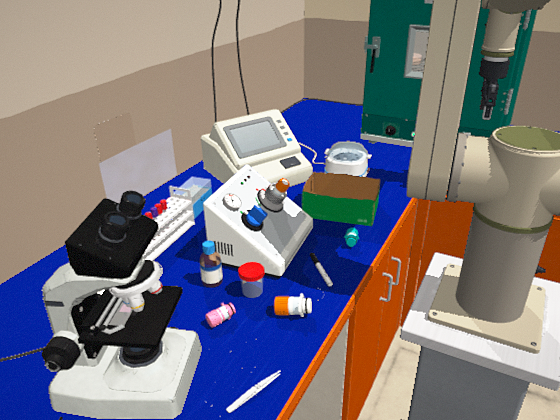

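View pics/t0.png

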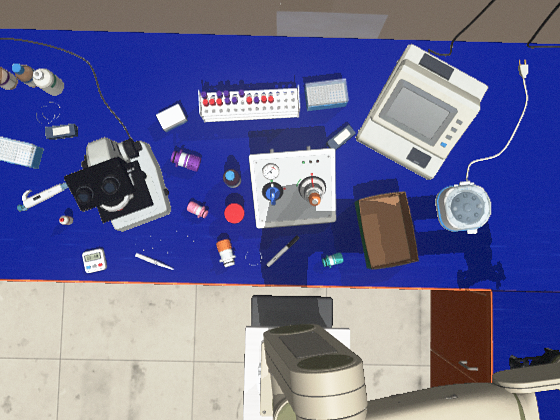

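The lookalikes for "capsule" are pink (220,314), purple (top 185,158), turquoise (351,237), a large orange one lying on the bench (293,306), and the orange head standing in the socket (282,186). The one in the socket fits: it is orange and the smaller of the two orange ones. Next I fit the unit's pose to its silhouette and confirm with a crop.

```bash
cat > fit.py <<'E'
from h import *
from scipy.optimize import minimize
def cyl(y,r,z0,z1):
    n=np.array([-.574,0,.819]);t=np.array([.819,0,.574]);c=np.array([0,y,115.])
    a=np.linspace(0,2*np.pi,24)
    return np.array([c+n*z+r*(np.cos(k)*t+np.sin(k)*np.array([0,1,0])) for z in(z0,z1) for k in a])
W=np.array([[x,y,z] for y in(-120,120) for x,z in((-100,0),(-100,45),(100,185),(100,0))],float)
parts=[W,cyl(62,20,0,15),cyl(62,13,15,46),cyl(-52,36.5,0,16),cyl(-52,26,16,44),cyl(-52,15.5,52,76)]
def sil(p,x,y,yaw,S=4):
    m=np.zeros((420*S,560*S),np.uint8); r=R.from_euler('z',yaw,degrees=True)
    T=np.linalg.inv(np.array(p["world_from_camera"]))
    for P in parts:
        c=(r.apply(P)+[x,y,0])@T[:3,:3].T+T[:3,3]; u=c@np.array(p["intrinsics"]).T; u=u[:,:2]/u[:,2:]
        h=cv2.convexHull(((u+.5)*S).astype(np.int32)); cv2.fillConvexPoly(m,h,1)
    return m
E
python3 - <<'E'
from fit import *
a=snapshot("scene");b=snapshot("top")
big=[]
for p in(a,b):
    r=regions_of("unit",p)[0]; m=r["mask"].astype(np.uint8); print(r["p"],m.sum()); big.append(cv2.resize(m,None,fx=4,fy=4,interpolation=cv2.INTER_NEAREST))
def cost(v,which=(0,1)):
    c=0
    for i in which:
        s=sil((a,b)[i],*v); c+=(s!=big[i]).sum()/big[i].sum()
    return c
for wh in((0,1),(0,),(1,)):
    o=minimize(cost,[559,22,5],args=(wh,),method="Nelder-Mead",options=dict(initial_simplex=[[559,22,5],[565,22,5],[559,28,5],[559,22,-1]],xatol=.05))
    print(wh,o.x.round(1),o.fun)
for n,p,(x0,x1,y0,y1) in(("a",a,(190,390,150,280)),("b",b,(210,420,130,270))):
    c=cv2.resize(p["color"][y0:y1,x0:x1],None,fx=3.8,fy=3.8,interpolation=cv2.INTER_CUBIC); save({"color":c},"crop_%s.png"%n)
import json
for q in["carton"]:
    r=regions_of(q,b)[0]; print(r["p"],cv2.minAreaRect(np.argwhere(r["mask"])[:,::-1].astype(np.float32)))
E
```

```text
0.89 7638
0.63 6048
(0, 1) [557.8  21.8   7.5] 0.24448902593080962
(0,) [566.9  11.7   8.9] 0.15410611416601205
(1,) [556.1  22.2   6.3] 0.05773602843915344
0.77 ((386.36944580078125, 230.40036010742188), (73.51209259033203, 53.57984161376953), 78.9964599609375)
```

View pics/crop_b.png

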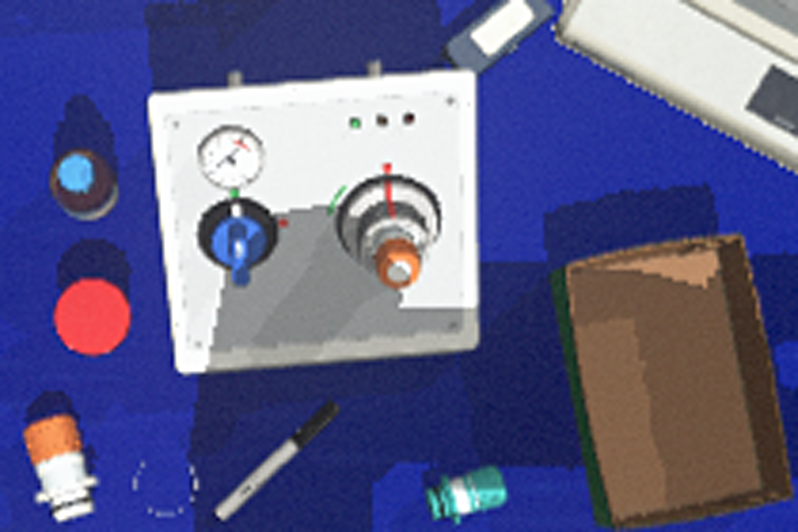

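View pics/crop_a.png

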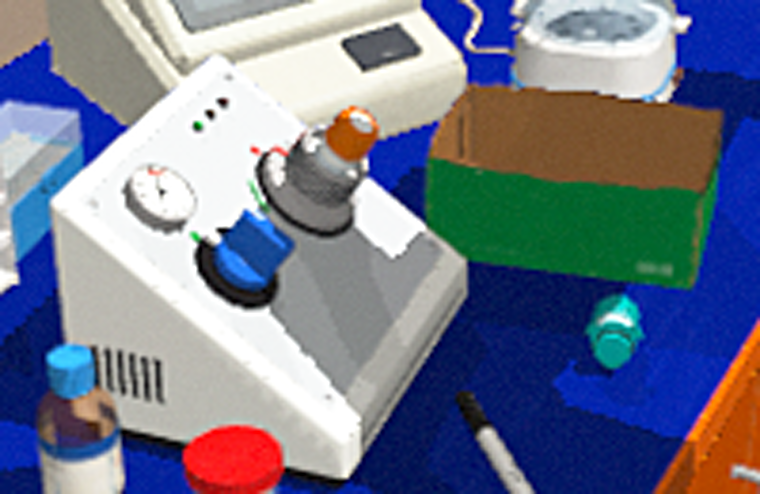

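The crops confirm it: the small orange head stands in the steel collar (top ≈ 315,199), and the valve's white lug is upslope, next to the green dot. I refine the unit's pose from clicked features.

```bash
cat > pose.py <<'E'
from h import *
from scipy.optimize import least_squares
n=np.array([-.574,0,.819]);t=np.array([.819,0,.574]);c0=np.array([0,0,115.])
def L(y,up,out): return c0+[0,y,0]+t*up+n*out
if __name__=="__main__":
    a=snapshot("scene");b=snapshot("top")
    F=[("bL",[100,120,185],(55,205),(150,95)),("bR",[100,-120,185],(212,55),(474,70)),("gauge",L(62,68,14),(162,192),(231,157)),
     ("head",L(-52,0,76),(362,122),(402,270)),("vring",L(62,0,2),(238,270),(237,235)),("skirt",L(-52,0,12),None,(388,222)),("front",[-100,120,45],(365,405),None)]
    def res(v,det=False):
        o=[]
        for nm,X,pa,pb in F:
            Xw=R.from_euler('z',v[2],degrees=True).apply(X)+[v[0],v[1],0]
            for p,q,off in((a,pa,(190,150)),(b,pb,(210,130))):
                if q is None: continue
                T=np.linalg.inv(np.array(p["world_from_camera"])); k=np.array(p["intrinsics"])@((T@np.r_[Xw,1])[:3])
                d=k[:2]/k[2]-(np.array(q)+.5)/3.8+.5-off
                o+=list(d)
                if det: print(nm,d.round(1))
        return np.array(o)
    o=least_squares(res,[557,22,6],loss="soft_l1"); print(o.x.round(2)); res(o.x,True)
    for p in(a,b): print(np.array(p["world_from_camera"])[:3,3].round())
    for nm,X in(("valve",L(62,0,38)),("collar",L(-52,0,38)),("head",L(-52,0,68))):
        print(nm,(R.from_euler('z',o.x[2],degrees=True).apply(X)+[*o.x[:2],0]).round(1))
    print("n",R.from_euler('z',o.x[2],degrees=True).apply(n).round(3))
E
python3 pose.py
```

```text
[558.09  21.2    7.2 ]
bL [-1.5 -3.1]
bL [-1.9 -0. ]
bR [-0.6 -3. ]
bR [ 0.1 -2.2]
gauge [ 1.6 -0. ]
gauge [0.  1.4]
head [ 0.3 -0.3]
head [-0.2 -0.1]
vring [0.9 0. ]
vring [0.4 0.1]
skirt [0.8 1.2]
front [-2.6  9.5]
[ 13. 932. 716.]
[ 407.   62. 1571.]
valve [528.7  80.  146.1]
collar [543.  -33.1 146.1]
head [525.9 -35.3 170.7]
n [-0.569 -0.072  0.819]
```

{"api": "play_rows", "payload": {"increments": [[1,[0,0,0],0.108],[1,[20,-26,0],0],[1,[20,-26,0],0],[1,[20,-26,0],0],[1,[20,-26,0],0],[1,[20,-26,0],0],[1,[20,-26,0],0],[1,[20,-26,0],0],[1,[20,-26,0],0],[1,[20,-26,0],0],[1,[20,-26,0],0],[1,[20,-26,0],0]], "force": 60}}

```text
time: 2.35
tool_pos: [318.6, -274.8, 231.5]
tcp_rot: [180.0, -0.0, 6.5]
ft_force: [1.2, 0.4, 0.1]
finger_gap: 85.3
grip_force: 0.0
```

```bash
cat > go.py <<'E'
import sys
from h import *
# usage: go.py x y z [yaw] -> tool-frame delta
s=sense();y=s["tcp_rot"][2];P=np.array(s["tool_pos"])
a=[float(v) for v in sys.argv[1:]]
yw=a[3] if len(a)>3 else y
print("t",s["time"],"pos",P.round(1),"rot",np.round(s["tcp_rot"],2),"F",np.round(s["ft_force"],1),"gap",round(s["finger_gap"],1),"grip",round(s["grip_force"],1),"j6",round(s["joint_pos"][5]))
if a:
    Rm=R.from_euler('xyz',[180,0,yw],degrees=True)
    print("turn rad about tool z",round(-np.radians((yw-y+180)%360-180),3),"then shift",Rm.inv().apply(np.array(a[:3])-P).round(1))
E
python3 go.py 529 80 215 6.5
```

```text
t 2.35 pos [ 318.6 -274.8  231.5] rot [ 1.7997e+02 -3.0000e-02  6.5000e+00] F [1.2 0.4 0.1] gap 85.3 grip 0.0 j6 36
turn rad about tool z 0.0 then shift [ 249.2 -328.7   16.5]
```

{"api": "play_rows", "payload": {"increments": [[1,[22,-30,0],0],[1,[22,-30,0],0],[1,[22,-30,0],0],[1,[22,-30,0],0],[1,[22,-30,0],0],[1,[22,-30,0],0],[1,[22,-30,0],0],[1,[22,-30,0],0],[1,[22,-30,0],0],[1,[22,-30,0],0],[1,[22,-25,10],0],[1,[0,0,0],0]]}}

```text
time: 3.35
tool_pos: [522.8, 78.9, 219.1]
tcp_rot: [-179.9, 0.1, 6.7]
ft_force: [-1.0, 0.5, -0.8]
finger_gap: 85.3
grip_force: 0.0
```

```bash
python3 go.py 529 80 131 6.5; python3 - <<'E'
from h import *
a=snapshot("scene")
c=cv2.resize(a["color"][100:300,180:440],None,fx=3,fy=3,interpolation=cv2.INTER_CUBIC); save({"color":c},"v1.png")
E
```

```text
t 3.35 pos [522.8  78.9 219.1] rot [-1.7988e+02  9.0000e-02  6.7400e+00] F [-1.   0.5 -0.8] gap 85.3 grip 0.0 j6 86
turn rad about tool z 0.004 then shift [ 6.3 -0.4 88.1]
```

View pics/v1.png

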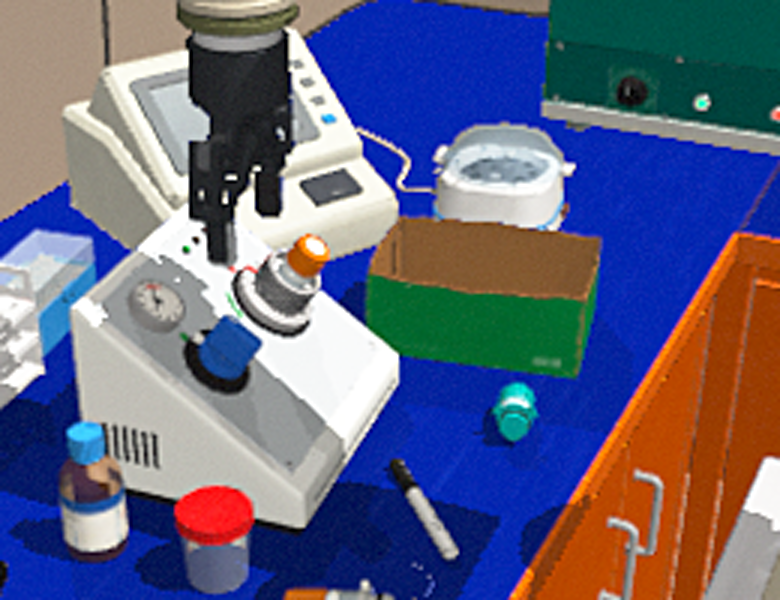

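{"api": "play_rows", "payload": {"increments": [[1,[6,0,20],0],[1,[0,0,22],0],[1,[0,0,22],0],[1,[0,0,20],0],[1,[0,0,4],0],[0,[0,0,0],0],[-1,[0,0,0],0],[-1,[0,0,0],0],[-1,[0,0,0],0],[-1,[0,0,0],0],[-1,[0,0,0],0],[-1,[0,0,0],0]], "force": 60}}

```text
time: 4.4
tool_pos: [528.3, 80.6, 134.9]
tcp_rot: [-179.5, -0.2, 6.6]
ft_force: [-1.5, 28.0, 2.8]
finger_gap: 11.6
grip_force: 60.2
```

```bash
python3 go.py 529 80 131 6.5
```

```text
t 4.4 pos [528.3  80.6 134.9] rot [-179.45   -0.2     6.63] F [-1.5 28.   2.8] gap 11.6 grip 60.2 j6 86
turn rad about tool z 0.002 then shift [0.7 0.7 3.9]
```

{"api": "play_rows", "payload": {"increments": [[-1,[0,-1,0],0],[-1,[-1.2,0,-1.7],0],[-1,[-1.2,0,-1.7],0],[-1,[-1.2,0,-1.7],0],[-1,[-1.2,0,-1.7],0],[-1,[-0.6,0,-0.8],0],[-1,[0,0,0],0]]}}

```text
time: 4.98
tool_pos: [523.8, 80.4, 141.1]
tcp_rot: [-179.6, -0.3, 6.6]
ft_force: [12.9, 25.1, -12.8]
finger_gap: 11.7
grip_force: 60.0
```

{"api": "play_rows", "payload": {"increments": [[-1,[0,0,0],0],[-1,[0,0,0],0.08],[-1,[0,0,-1],0.08],[-1,[0,0,-1],0.08],[-1,[0,0,0],0.08],[-1,[0,0,0],0.08],[-1,[0,0,0],0.08]], "force": 20}}

```text
time: 5.57
tool_pos: [523.0, 84.0, 142.4]
tcp_rot: [-179.2, 0.1, -20.9]
ft_force: [-1.2, 29.4, -2.3]
finger_gap: 11.8
grip_force: 111.2
```

```bash
python3 go.py
```

```text
t 5.5667 pos [523.   84.  142.4] rot [-1.7916e+02  1.4000e-01 -2.0950e+01] F [-1.2 29.4 -2.3] gap 11.8 grip 111.2 j6 114
```

{"api": "play_rows", "payload": {"increments": [[-1,[-0.5,-1.5,0],0],[-1,[-0.5,-1.5,0],0],[-1,[0,0,0],0]]}}

```text
time: 5.82
tool_pos: [522.6, 84.0, 142.8]
tcp_rot: [-179.5, 0.1, -20.8]
ft_force: [6.0, 24.9, -8.6]
finger_gap: 11.5
grip_force: 107.3
```

```bash
python3 go.py; python3 - <<'E'
from h import *
a=snapshot("scene")
c=cv2.resize(a["color"][150:260,200:330],None,fx=5,fy=5,interpolation=cv2.INTER_CUBIC); save({"color":c},"v2.png")
E
```

```text
t 5.8167 pos [522.6  84.  142.8] rot [-1.7951e+02  9.0000e-02 -2.0790e+01] F [ 6.  24.9 -8.6] gap 11.5 grip 107.3 j6 114
```

View pics/v2.png

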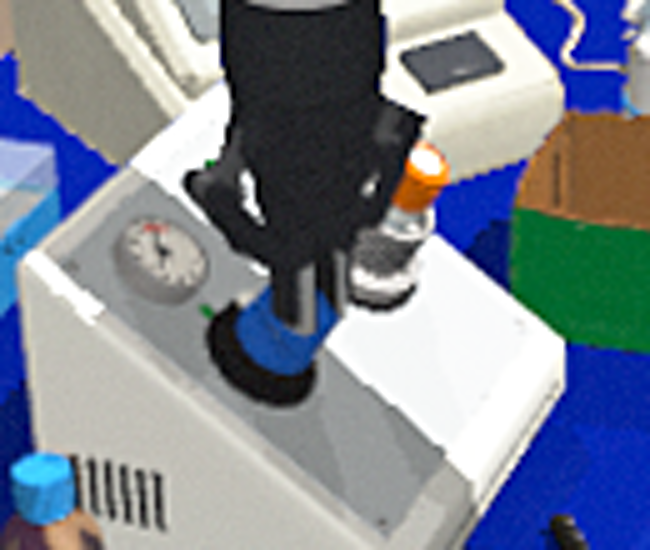

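{"api": "play_rows", "payload": {"increments": [[-0.4,[0,0,0],0],[-0.4,[0,0,0],0],[-0.4,[0,0,0],0],[-0.4,[0,0,0],0]]}}

```text
time: 6.2
tool_pos: [522.1, 79.6, 143.1]
tcp_rot: [-179.9, 0.0, -20.9]
ft_force: [-0.4, 7.9, -2.2]
finger_gap: 25.4
grip_force: 3.4
```

```bash
python3 go.py; python3 - <<'E'
from h import *
for n in("scene","top"):
    p=snapshot(n)
    for r in pinpoint("valve_grip",p)[:2]: print(n,r["p"],w(p,r["xyz"]).round(1))
E
```

```text
t 6.2 pos [522.1  79.6 143.1] rot [-1.7989e+02  5.0000e-02 -2.0950e+01] F [-0.4  7.9 -2.2] gap 25.4 grip 3.4 j6 114
scene 0.72 [524.3  82.3 155.6]
```

{"api": "play_rows", "payload": {"increments": [[-0.4,[-1,-2.8,-2],0],[-0.4,[0,0,-2],0],[-0.4,[0,0,0],0]]}}

```text
time: 6.65
tool_pos: [522.9, 81.1, 147.9]
tcp_rot: [180.0, -0.1, -21.0]
ft_force: [0.3, -0.5, -0.1]
finger_gap: 25.6
grip_force: 0.0
```

{"api": "play_rows", "payload": {"increments": [[-0.4,[0,0,-30],-0.1],[-0.4,[0,0,0],-0.12],[-0.4,[0,0,0],-0.12],[-0.4,[0,0,0],-0.12],[-0.4,[0,0,0],-0.12],[-0.4,[0,0,0],-0.12],[-0.4,[0,0,0],-0.12],[-0.4,[0,0,0],-0.12],[-0.4,[0,0,0],-0.12],[-0.4,[0,0,0],-0.12],[-0.4,[0,0,0],-0.12],[-0.4,[0,0,0],-0.12]]}}

```text
time: 7.65
tool_pos: [522.6, 80.9, 177.3]
tcp_rot: [180.0, 0.0, 60.7]
ft_force: [0.3, -0.0, -0.9]
finger_gap: 25.6
grip_force: 0.0
```

{"api": "play_rows", "payload": {"increments": [[-0.4,[0,0,0],-0.12],[-0.4,[0,0,0],-0.12],[-0.4,[0,0,0],-0.12],[-0.4,[0,0,0],-0.12],[-0.4,[0,0,0],-0.12],[-0.4,[0,0,0],-0.12],[-0.4,[0,0,0],-0.12],[-0.4,[0,0,0],-0.12],[-0.4,[0,0,0],-0.12],[-0.4,[0,0,0],-0.12],[-0.4,[0,0,0],-0.12],[-0.4,[0,0,0],-0.12]]}}

```text
time: 8.65
tool_pos: [522.6, 80.9, 177.3]
tcp_rot: [-180.0, 0.0, 143.2]
ft_force: [0.1, -0.8, -0.3]
finger_gap: 25.6
grip_force: 0.0
```

```bash
python3 go.py 522 83 147 156; python3 - <<'E'
from h import *
b=snapshot("scene")
c=cv2.resize(b["color"][150:260,200:330],None,fx=5,fy=5,interpolation=cv2.INTER_CUBIC); save({"color":c},"v3.png")
E
```

```text
t 8.65 pos [522.6  80.9 177.3] rot [-1.800e+02  5.000e-02  1.432e+02] F [ 0.1 -0.8 -0.3] gap 25.6 grip 0.0 j6 -50
turn rad about tool z -0.223 then shift [ 1.4  1.7 30.3]
```

View pics/v3.png

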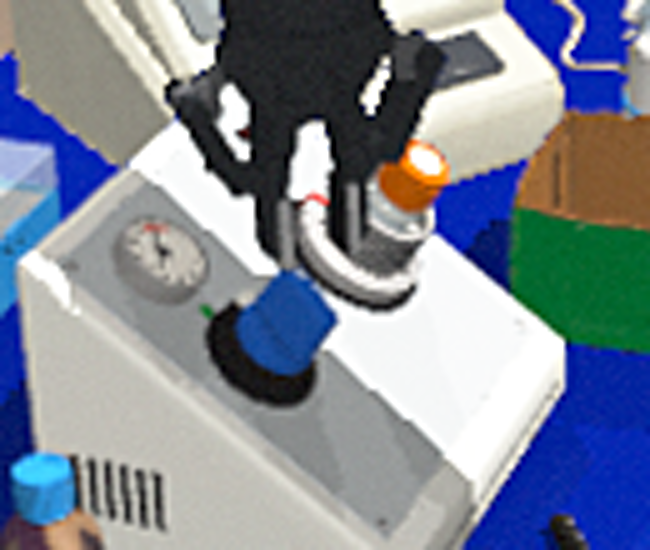

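{"api": "play_rows", "payload": {"increments": [[-0.4,[1,1,8],-0.1],[-0.4,[0,0,12],-0.1],[-0.4,[0,0,8],0],[-0.4,[0,0,0],0]]}}

```text
time: 9.03
tool_pos: [520.9, 82.4, 146.9]
tcp_rot: [-179.9, -0.1, 154.0]
ft_force: [-0.4, -0.7, 0.2]
finger_gap: 25.4
grip_force: 0.0
```

{"api": "play_rows", "payload": {"increments": [[-0.4,[0,0,0],0.1],[-0.4,[0,0,0],0.1],[-0.4,[0,0,0],0.1],[-0.4,[0,0,0],0.1],[-0.4,[0,0,0],0.1],[-0.4,[0,0,0],0.1],[-0.4,[0,0,0],0]]}}

```text
time: 9.62
tool_pos: [522.7, 84.1, 149.8]
tcp_rot: [179.9, -0.1, 119.3]
ft_force: [1.3, 5.4, 0.6]
finger_gap: 25.5
grip_force: 2.2
```

```bash
python3 go.py
```

```text
t 9.6167 pos [522.7  84.1 149.8] rot [ 1.7986e+02 -7.0000e-02  1.1933e+02] F [1.3 5.4 0.6] gap 25.5 grip 2.2 j6 -26
```

{"api": "play_rows", "payload": {"increments": [[-0.4,[0,0,0],0.1],[-0.4,[0,0,0],0.1],[-0.4,[0,0,0],0.1],[-0.4,[0,0,0],0.1],[-0.4,[0,0,0],0.1],[-0.4,[0,0,0],0.1],[-0.4,[0,0,0],0]]}}

```text
time: 10.2
tool_pos: [524.7, 84.2, 151.2]
tcp_rot: [179.7, -0.2, 84.9]
ft_force: [6.2, 6.8, 1.9]
finger_gap: 25.7
grip_force: 3.6
```

```bash
python3 go.py
```

```text
t 10.2 pos [524.7  84.2 151.2] rot [179.66  -0.18  84.95] F [6.2 6.8 1.9] gap 25.7 grip 3.6 j6 9
```

{"api": "play_rows", "payload": {"increments": [[-0.4,[0,0,0],0.1],[-0.4,[0,0,0],0.1],[-0.4,[0,0,0],0.1],[-0.4,[0,0,0],0]]}}

```text
time: 10.53
tool_pos: [526.7, 83.9, 153.2]
tcp_rot: [179.5, -0.3, 67.8]
ft_force: [8.6, 5.2, 7.7]
finger_gap: 25.8
grip_force: 7.1
```

```bash
python3 go.py; python3 - <<'E'
from h import *
print(np.round(sense()["wrist_torque"],2))
b=snapshot("scene")
c=cv2.resize(b["color"][150:260,200:330],None,fx=5,fy=5,interpolation=cv2.INTER_CUBIC); save({"color":c},"v4.png")
E
```

```text
t 10.5333 pos [526.7  83.9 153.2] rot [179.45  -0.35  67.77] F [8.6 5.2 7.7] gap 25.8 grip 7.1 j6 26
[ 0.76 -1.6   0.18]
```

View pics/v4.png

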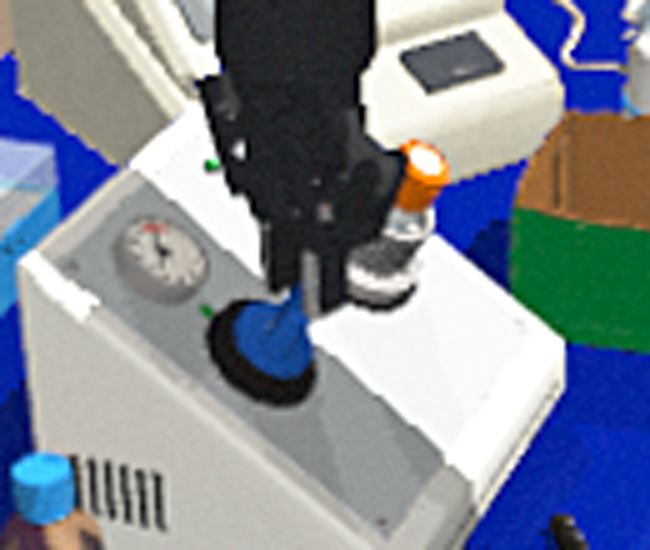

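{"api": "play_rows", "payload": {"increments": [[-0.4,[0,0,2],0.08],[-0.4,[0,0,1],0.08],[-0.4,[0,0,0],0.08],[-0.4,[0,0,0],0]]}}

```text
time: 10.92
tool_pos: [529.4, 84.6, 152.5]
tcp_rot: [179.3, -0.8, 54.1]
ft_force: [15.5, 7.3, 13.3]
finger_gap: 25.4
grip_force: 13.4
```

```bash
python3 go.py; python3 - <<'E'
from h import *
print(np.round(sense()["wrist_torque"],2))
E
```

```text
t 10.9167 pos [529.4  84.6 152.5] rot [179.28  -0.76  54.12] F [15.5  7.3 13.3] gap 25.4 grip 13.4 j6 39
[ 1.42 -2.62  0.37]
```

{"api": "play_rows", "payload": {"increments": [[-0.4,[0,0,0],-0.1],[-0.4,[0,0,0],-0.1],[-0.4,[0,0,0],-0.1],[-0.4,[0,0,0],-0.1],[-0.4,[0,0,-15],0],[-0.4,[0,0,-15],0],[-1,[0,0,0],0],[-1,[0,0,0],0],[-1,[0,0,0],0]]}}

```text
time: 11.67
tool_pos: [521.9, 82.7, 175.3]
tcp_rot: [-180.0, 0.0, 77.4]
ft_force: [0.1, 0.1, -0.7]
finger_gap: 0.1
grip_force: 0.0
```

```bash
python3 go.py 519 82.5 168 96.5; python3 - <<'E'
from h import *
a=snapshot("scene"); b=snapshot("top")
for p in(a,b):
    for r in pinpoint("valve_grip",p)[:2]: print(round(r["p"],2),w(p,r["xyz"]).round(1))
c=np.hstack([cv2.resize(p["color"][y:y+100,x:x+80],None,fx=5,fy=5,interpolation=cv2.INTER_CUBIC) for p,x,y in((a,220,170),(b,240,150))]); save({"color":c},"v5.png")
E
```

```text
t 11.6667 pos [521.9  82.7 175.3] rot [-1.7997e+02  1.0000e-02  7.7450e+01] F [ 0.1  0.1 -0.7] gap 0.1 grip 0.0 j6 16
turn rad about tool z -0.333 then shift [ 0.1 -2.9  7.3]
0.6 [528.9  83.6 151. ]
0.34 [558.7  21.   -4.4]
```

View pics/v5.png

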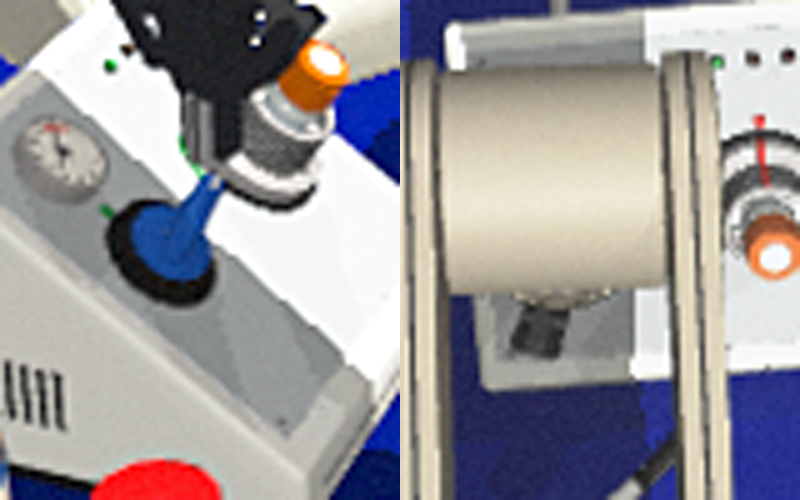

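{"api": "play_rows", "payload": {"increments": [[-1,[0,-5,4],0],[-1,[0.6,1.6,2.5],0],[-1,[0.6,1.6,2.5],0],[-1,[0.6,1.6,2.5],0],[-1,[0,0,0],0]]}}

```text
time: 12.28
tool_pos: [522.2, 84.6, 163.6]
tcp_rot: [-179.9, 0.0, 77.6]
ft_force: [0.1, 0.1, 0.4]
finger_gap: 0.3
grip_force: 0.0
```

{"api": "play_rows", "payload": {"increments": [[-1,[0.6,1.6,2.5],0],[-1,[0.3,0.8,1.2],0],[-1,[0,0,0],0]]}}

```text
time: 12.53
tool_pos: [524.9, 84.9, 160.3]
tcp_rot: [-180.0, 0.0, 77.6]
ft_force: [-0.2, 0.0, 0.5]
finger_gap: 0.0
grip_force: 0.0
```

{"api": "play_rows", "payload": {"increments": [[-1,[0.3,0.8,1.2],0],[-1,[0.3,0.8,1.2],0],[-1,[0,0,0],0]]}}

```text
time: 12.78
tool_pos: [526.7, 85.2, 158.3]
tcp_rot: [180.0, 0.0, 77.6]
ft_force: [0.4, 0.5, 1.0]
finger_gap: 0.2
grip_force: 0.6
```

{"api": "play_rows", "payload": {"increments": [[-1,[0.3,0.8,1.2],0],[-1,[0.3,0.8,1.2],0],[-1,[0,0,0],0]]}}

```text
time: 13.03
tool_pos: [528.2, 85.4, 156.0]
tcp_rot: [-180.0, 0.0, 77.6]
ft_force: [-2.6, -1.2, 4.5]
finger_gap: 0.2
grip_force: 2.5
```

{"api": "play_rows", "payload": {"increments": [[-1,[0.3,0.8,1.2],0],[-1,[0.3,0.8,1.2],0],[-1,[0,0,0],0]]}}

```text
time: 13.28
tool_pos: [529.2, 85.4, 155.4]
tcp_rot: [-179.9, 0.1, 77.6]
ft_force: [-14.0, -1.8, 19.9]
finger_gap: -0.2
grip_force: 11.0
```

{"api": "play_rows", "payload": {"increments": [[-1,[0.3,0.8,1.2],0],[-1,[0.3,0.8,1.2],0],[-1,[0,0,0],0]]}}

```text
time: 13.53
tool_pos: [530.0, 85.5, 155.0]
tcp_rot: [-179.8, 0.1, 77.6]
ft_force: [-28.5, -3.7, 37.5]
finger_gap: -0.1
grip_force: 21.2
```

{"api": "play_rows", "payload": {"increments": [[-1,[0,-3,-20],0],[-1,[0,0,-30],0],[-1,[-16,5,0],0],[1,[-32,11,0],0],[1,[-32,11,0],0],[1,[-32,11,0],0],[1,[0,0,0],-0.12],[1,[0,0,0],-0.12],[1,[0,0,0],-0.12],[1,[0,0,0],-0.12],[1,[0,0,0],-0.12],[1,[0,0,0],-0.12]]}}

```text
time: 14.53
tool_pos: [541.8, -31.0, 200.9]
tcp_rot: [180.0, -0.0, 119.2]
ft_force: [-0.4, 0.5, 0.0]
finger_gap: 85.3
grip_force: 0.0
```

{"api": "play_rows", "payload": {"increments": [[1,[0,0,0],-0.12],[1,[0,0,0],-0.12],[1,[0,0,0],-0.12],[1,[0,0,0],-0.12],[1,[0,0,0],-0.12],[1,[0,0,0],-0.12],[1,[0,0,0],-0.12],[1,[0,0,0],-0.12],[1,[0,0,0],0]]}}

```text
time: 15.28
tool_pos: [541.8, -31.0, 200.9]
tcp_rot: [180.0, 0.0, 174.2]
ft_force: [-0.1, 0.3, 0.6]
finger_gap: 85.3
grip_force: 0.0
```

```bash
python3 go.py 541 -32 128 176; python3 - <<'E'
from h import *
a=snapshot("scene"); b=snapshot("top")
for p in(a,b):
  for q in("valve_grip","collar_grip","capsule_head","capsule"):
    for r in pinpoint(q,p)[:3]:
        X=w(p,r["xyz"])
        if abs(X[0]-535)<40 and abs(X[1]-25)<90: print(q,round(r["p"],2),X.round(1))
c=np.hstack([cv2.resize(p["color"][y:y+75,x:x+75],None,fx=5,fy=5,interpolation=cv2.INTER_CUBIC) for p,x,y in((a,220,170),(b,245,160))]); save({"color":c},"v6.png")
E
```

```text
t 15.2833 pos [541.8 -31.  200.9] rot [179.99   0.   174.16] F [-0.1  0.3  0.6] gap 85.3 grip 0.0 j6 -93
turn rad about tool z -0.032 then shift [ 0.7 -1.1 72.9]
valve_grip 0.59 [531.   83.8 149.8]
collar_grip 0.85 [540.5 -33.5 144.9]
capsule_head 0.71 [525.3 -30.7 170. ]
capsule 0.6 [553.2 -29.  125.9]
valve_grip 0.59 [530.9  80.9 145.8]
collar_grip 0.62 [556.4 -32.8 127.7]
```

View pics/v6.png

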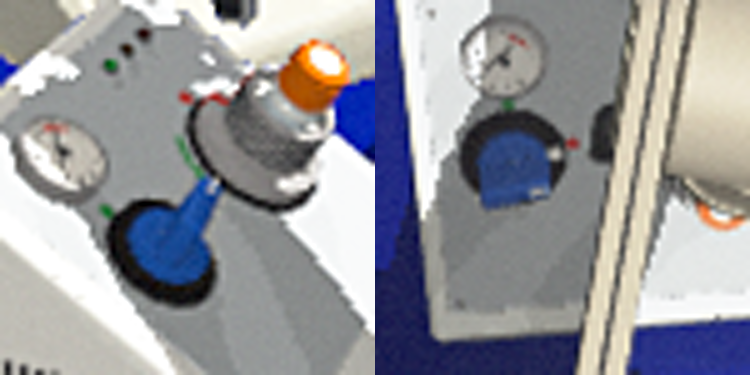

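The knob's white lug (right half, 555,155) now points at the red dot (572,145) and the knob looks home, so the valve is closed. Next I grip the collar.

{"api": "play_rows", "payload": {"increments": [[1,[0,-1,25],0],[1,[0,0,25],0],[1,[0,0,18],0],[1,[0,0,5],0],[0.5,[0,0,0],0],[-1,[0,0,0],0],[-1,[0,0,0],0],[-1,[0,0,0],0],[-1,[0,0,0],0]], "force": 80}}

```text
time: 16.53
tool_pos: [542.4, -30.0, 131.1]
tcp_rot: [179.8, 0.1, 173.9]
ft_force: [-8.0, 10.3, 11.2]
finger_gap: 49.6
grip_force: 81.1
```

```bash
python3 go.py
```

```text
t 16.5333 pos [542.4 -30.  131.1] rot [1.7982e+02 1.0000e-01 1.7388e+02] F [-8.  10.3 11.2] gap 49.6 grip 81.1 j6 -93
```

{"api": "play_rows", "payload": {"increments": [[-1,[1.1,-0.2,-1.6],0],[-1,[1.1,-0.2,-1.6],0],[-1,[1.1,-0.2,-1.6],0],[-1,[1.1,-0.2,-1.6],0],[-1,[1.1,-0.2,-1.6],0],[-1,[0,0,0],0]], "force": 100}}

```text
time: 17.03
tool_pos: [537.9, -30.4, 137.6]
tcp_rot: [179.8, 0.3, 173.9]
ft_force: [8.4, 9.1, -9.1]
finger_gap: 48.3
grip_force: 103.3
```

```bash
python3 go.py; python3 -c "
from h import *
print(np.round(sense()['wrist_torque'],2))"
```

```text
t 17.0333 pos [537.9 -30.4 137.6] rot [179.8    0.25 173.88] F [ 8.4  9.1 -9.1] gap 48.3 grip 103.3 j6 -93
[ 1.67 -1.4   0.22]
```

{"api": "play_rows", "payload": {"increments": [[-1,[0.6,-0.1,-0.8],-0.05],[-1,[0,0,0],-0.05],[-1,[0,0,0],-0.05],[-1,[0,0,0],-0.05],[-1,[0,0,0],-0.05],[-1,[0,0,0],0]]}}

```text
time: 17.53
tool_pos: [537.9, -33.9, 138.5]
tcp_rot: [-179.8, 0.3, -171.8]
ft_force: [9.0, -3.0, -9.8]
finger_gap: 48.2
grip_force: 103.2
```

```bash
python3 go.py; python3 -c "
from h import *
print(np.round(sense()['wrist_torque'],2))"
```

```text
t 17.5333 pos [537.9 -33.9 138.5] rot [-179.78    0.32 -171.76] F [ 9.  -3.  -9.8] gap 48.2 grip 103.2 j6 -107
[-2.21 -1.82 -1.24]
```

{"api": "play_rows", "payload": {"increments": [[-1,[0,0,0],-0.06],[-1,[0,0,0],-0.06],[-1,[0,0,0],-0.06],[-1,[0,0,0],-0.06],[-1,[0,0,0],-0.06],[-1,[0,0,0],-0.06],[-1,[0,0,0],0]]}}

```text
time: 18.12
tool_pos: [538.1, -36.3, 140.4]
tcp_rot: [-179.5, 0.2, -151.2]
ft_force: [-1.8, -12.0, 1.4]
finger_gap: 48.2
grip_force: 104.1
```

```bash
cat > st.py <<'E'
from h import *
a=snapshot("scene")
hsv=cv2.cvtColor(a["color"],cv2.COLOR_RGB2HSV).astype(int)
m=((hsv[...,0]<8)|(hsv[...,0]>172))&(hsv[...,1]>110)&(hsv[...,2]>60); m[:150]=0;m[225:]=0;m[:,:225]=0;m[:,330:]=0
n,l,s,c=cv2.connectedComponentsWithStats(m.astype(np.uint8))
for i in range(1,n): print("red",c[i].round(1),s[i,4])
E
python3 go.py; python3 -c "
from h import *
print(np.round(sense()['wrist_torque'],2))"; python3 st.py
```

```text
t 18.1167 pos [538.1 -36.3 140.4] rot [-1.7946e+02  1.6000e-01 -1.5119e+02] F [ -1.8 -12.    1.4] gap 48.2 grip 104.1 j6 -128
[-4.17 -1.13 -1.7 ]
red [327. 173.] 1
red [310. 176.] 1
red [288. 180.] 1
red [264.7 190.2] 23
red [288.5 186.5] 2
red [256.7 189.3] 3
red [229.5 195. ] 2
```

```bash
cat > proj.py <<'E'
from h import *
n=np.array([-.574,0,.819]);t=np.array([.819,0,.574])
r=R.from_euler('z',6.8,degrees=True)
a=snapshot("scene")
base=np.array([542.,-32.5,146])-r.apply(n)*38
for out in(17,44):
  for rad in (26,36):
    for pull in(0,8):
      print(out,rad,pull,[tuple(pix(a,base+r.apply(n*(out+pull)+rad*(np.cos(f)*t+np.sin(f)*np.array([0,1,0]))))) for f in(0,.3,.6,.9,1.2)])
E
python3 proj.py
```

```text
17 26 0 [(np.float64(266.0), np.float64(190.0)), (np.float64(265.0), np.float64(192.0)), (np.float64(265.0), np.float64(194.0)), (np.float64(266.0), np.float64(196.0)), (np.float64(267.0), np.float64(198.0))]
17 26 8 [(np.float64(267.0), np.float64(188.0)), (np.float64(267.0), np.float64(190.0)), (np.float64(267.0), np.float64(192.0)), (np.float64(267.0), np.float64(194.0)), (np.float64(269.0), np.float64(196.0))]
17 36 0 [(np.float64(263.0), np.float64(188.0)), (np.float64(262.0), np.float64(190.0)), (np.float64(262.0), np.float64(193.0)), (np.float64(263.0), np.float64(196.0)), (np.float64(265.0), np.float64(199.0))]
17 36 8 [(np.float64(264.0), np.float64(186.0)), (np.float64(263.0), np.float64(188.0)), (np.float64(263.0), np.float64(191.0)), (np.float64(264.0), np.float64(194.0)), (np.float64(266.0), np.float64(197.0))]
44 26 0 [(np.float64(271.0), np.float64(183.0)), (np.float64(270.0), np.float64(185.0)), (np.float64(270.0), np.float64(187.0)), (np.float64(271.0), np.float64(189.0)), (np.float64(273.0), np.float64(192.0))]
44 26 8 [(np.float64(273.0), np.float64(181.0)), (np.float64(272.0), np.float64(183.0)), (np.float64(272.0), np.float64(185.0)), (np.float64(273.0), np.float64(187.0)), (np.float64(274.0), np.float64(190.0))]
44 36 0 [(np.float64(268.0), np.float64(181.0)), (np.float64(267.0), np.float64(183.0)), (np.float64(267.0), np.float64(186.0)), (np.float64(268.0), np.float64(189.0)), (np.float64(270.0), np.float64(192.0))]
44 36 8 [(np.float64(270.0), np.float64(179.0)), (np.float64(269.0), np.float64(181.0)), (np.float64(269.0), np.float64(184.0)), (np.float64(270.0), np.float64(187.0)), (np.float64(272.0), np.float64(190.0))]
```

```bash
cat > st2.py <<'E'
import cv2,numpy as np
def reds(img,off):
    hsv=cv2.cvtColor(img,cv2.COLOR_RGB2HSV).astype(int)
    m=((hsv[...,0]<8)|(hsv[...,0]>172))&(hsv[...,1]>90)&(hsv[...,2]>50)
    n,l,s,c=cv2.connectedComponentsWithStats(m.astype(np.uint8))
    for i in range(1,n):
        if s[i,4]>=3:
            ys,xs=np.where(l==i); print("red",(c[i]+off).round(1),s[i,4],"x",xs.min()+off[0],xs.max()+off[0],"y",ys.min()+off[1],ys.max()+off[1])
if __name__=="__main__":
    v=cv2.imread("pics/v6.png")[:,:375,::-1]
    print("v6");reds(cv2.resize(v,(75,75),interpolation=cv2.INTER_AREA),np.array([220,170]))
    v=cv2.imread("pics/s0.png")[150:225,225:330,::-1]; print("s0");reds(v,np.array([225,150]))
    from h import *
    a=snapshot("scene");print("now");reds(a["color"][150:225,225:330],np.array([225,150]))
E
python3 st2.py
```

```text
v6
red [256.8 189.2] 5 x 256 258 y 188 190
red [263.5 189.5] 6 x 262 265 y 189 190
red [230. 195.] 3 x 229 231 y 195 195
s0
red [256.7 189.3] 3 x 256 257 y 189 190
red [262.7 189.4] 7 x 260 265 y 189 190
red [230. 195.] 3 x 229 231 y 195 195
now
red [264.9 190.1] 28 x 259 270 y 185 194
red [256.8 189.2] 5 x 256 258 y 188 190
red [230. 195.] 3 x 229 231 y 195 195
```

{"api": "play_rows", "payload": {"increments": [[0.6,[0,0,0],0],[0.6,[0,0,0],0],[0.6,[0,0,0],0.12],[0.6,[0,0,0],0.12],[0.6,[0,0,0],0.12],[0.6,[0,0,0],0.12],[0.6,[0,0,0],0.12],[0.6,[0,0,0],0.12],[0.6,[0,0,0],0.06],[0.6,[0,0,0],0]]}}

```text
time: 19.1
tool_pos: [536.2, -32.3, 138.0]
tcp_rot: [180.0, 0.1, 163.9]
ft_force: [-0.8, 0.1, 0.3]
finger_gap: 68.6
grip_force: 0.0
```

```bash
python3 go.py 538.5 -33 137 164; python3 st2.py | sed -n '/now/,$p'
```

```text
t 19.1 pos [536.2 -32.3 138. ] rot [1.7998e+02 1.1000e-01 1.6394e+02] F [-0.8  0.1  0.3] gap 68.6 grip 0.0 j6 -83
turn rad about tool z -0.001 then shift [-2.4 -0.1  1. ]
now
red [283. 178.] 3 x 282 284 y 178 178
red [256.8 189.2] 5 x 256 258 y 188 190
red [261.3 191.9] 12 x 259 264 y 191 194
red [230. 195.] 3 x 229 231 y 195 195
```

{"api": "play_rows", "payload": {"increments": [[0.6,[-1.5,0,0.5],0],[-1,[0,0,0],0],[-1,[0,0,0],0],[-1,[0,0,0],0],[-1,[0,0,0],0],[-1,[0,0,0],-0.05],[-1,[0,0,0],-0.05],[-1,[0,0,0],0]], "force": 80}}

```text
time: 19.82
tool_pos: [538.3, -32.1, 138.0]
tcp_rot: [179.9, 0.2, 170.1]
ft_force: [0.4, 6.7, 6.5]
finger_gap: 49.8
grip_force: 77.7
```

```bash
cat > f.py <<'E'
from h import *
s=sense();F=np.array(s["ft_force"]);n=np.array([-.57,-.065,.819])
print("Fn",round(F@n,1),"F",F.round(1),"T",np.round(s["wrist_torque"],2),"pos",np.round(s["tool_pos"],1),"yaw",round(s["tcp_rot"][2]%360,1),"gap",round(s["finger_gap"],1))
E
python3 f.py;python3 st2.py | sed -n '/now/,$p'
```

```text
Fn 4.7 F [0.4 6.7 6.5] T [-0.01 -0.14 -0.63] pos [538.3 -32.1 138. ] yaw 170.1 gap 49.8
now
red [256.8 189.2] 5 x 256 258 y 188 190
red [263.2 192.4] 22 x 259 267 y 189 195
red [230. 195.] 3 x 229 231 y 195 195
```

{"api": "play_rows", "payload": {"increments": [[-1,[0,0,0],-0.05],[-1,[0,0,0],-0.05],[-1,[0,0,0],0]]}}

```text
time: 20.12
tool_pos: [537.6, -32.8, 138.6]
tcp_rot: [-180.0, 0.1, 175.8]
ft_force: [-6.2, 3.0, 13.2]
finger_gap: 49.1
grip_force: 77.7
```

{"api": "play_rows", "payload": {"increments": [[-1,[0,0,0],-0.05],[-1,[0,0,0],0]]}}

```text
time: 20.28
tool_pos: [537.9, -33.7, 138.5]
tcp_rot: [-179.9, 0.2, 178.6]
ft_force: [-3.7, -0.3, 10.3]
finger_gap: 49.1
grip_force: 77.0
```

{"api": "play_rows", "payload": {"increments": [[-1,[0,0,0],-0.05],[-1,[0,0,0],0]]}}

```text
time: 20.45
tool_pos: [537.2, -33.7, 138.8]
tcp_rot: [-179.9, 0.1, -178.5]
ft_force: [-8.7, -0.5, 15.2]
finger_gap: 48.7
grip_force: 77.9
```

```bash
python3 f.py;python3 st2.py | sed -n '/now/,$p'
```

```text
Fn 17.4 F [-8.7 -0.5 15.2] T [-1.29  1.3  -0.83] pos [537.2 -33.7 138.8] yaw 181.5 gap 48.7
now
red [279. 188.] 5 x 279 279 y 186 190
red [256.8 189.2] 5 x 256 258 y 188 190
red [264.8 192.8] 30 x 259 270 y 188 197
red [230. 195.] 3 x 229 231 y 195 195
```

{"api": "play_rows", "payload": {"increments": [[-1,[0,0,0],-0.05],[-1,[0,0,0],0]]}}

```text
time: 20.67
tool_pos: [538.1, -33.5, 138.7]
tcp_rot: [-179.9, 0.2, -175.7]
ft_force: [-3.3, 0.4, 11.1]
finger_gap: 48.6
grip_force: 83.8
```

{"api": "play_rows", "payload": {"increments": [[-1,[0,0,0],-0.05],[-1,[0,0,0],0]]}}

```text
time: 20.83
tool_pos: [538.6, -34.2, 138.8]
tcp_rot: [-179.8, 0.2, -172.8]
ft_force: [-1.6, -1.2, 9.5]
finger_gap: 48.7
grip_force: 83.2
```

{"api": "play_rows", "payload": {"increments": [[-1,[0,0,0],-0.05],[-1,[0,0,0],0]]}}

```text
time: 21.0
tool_pos: [539.4, -34.0, 138.7]
tcp_rot: [-179.8, 0.3, -170.0]
ft_force: [4.7, -1.3, 5.6]
finger_gap: 48.7
grip_force: 87.9
```

```bash
python3 f.py;python3 st2.py | sed -n '/now/,$p'
```

```text
Fn 2.0 F [ 4.7 -1.3  5.6] T [-1.75 -1.25 -1.02] pos [539.4 -34.  138.7] yaw 190.0 gap 48.7
now
red [256.8 189.2] 5 x 256 258 y 188 190
red [265.4 193.2] 30 x 259 271 y 188 198
red [230. 195.] 3 x 229 231 y 195 195
```

{"api": "play_rows", "payload": {"increments": [[0,[0,0,0],0],[0.6,[0,0,0],0],[0.6,[0,0,0],0]]}}

```text
time: 21.3
tool_pos: [536.7, -32.6, 136.3]
tcp_rot: [180.0, -0.0, -170.1]
ft_force: [-0.7, -0.3, 0.1]
finger_gap: 68.3
grip_force: 0.0
```

```bash
python3 f.py;python3 st2.py | sed -n '/now/,$p'; python3 - <<'E'
from h import *
b=snapshot("scene")
for r in pinpoint("collar_grip",b)[:2]: print(round(r["p"],2),w(b,r["xyz"]).round(1))
E
```

```text
Fn 0.5 F [-0.7 -0.3  0.1] T [-0.02 -0.01  0.  ] pos [536.7 -32.6 136.3] yaw 189.9 gap 68.3
now
red [256.8 189.2] 5 x 256 258 y 188 190
red [265.4 193. ] 28 x 260 270 y 188 197
red [230. 195.] 3 x 229 231 y 195 195
0.61 [540.8 -31.4 149.5]
```

```bash
cat > phi.py <<'E'
from h import *
n=np.array([-.574,0,.819]);t=np.array([.819,0,.574])
r=R.from_euler('z',6.8,degrees=True)
a=snapshot("scene")
base=np.array([542.,-32.5,146])-r.apply(n)*38
hsv=cv2.cvtColor(a["color"],cv2.COLOR_RGB2HSV).astype(int)
m=((hsv[...,0]<8)|(hsv[...,0]>172))&(hsv[...,1]>90)&(hsv[...,2]>50)
sub=np.zeros_like(m); sub[180:206,258:280]=m[180:206,258:280]; m=sub; m[186:192,255:259]=0
pts=np.argwhere(m)[:,::-1]
print(np.polyfit(pts[:,1],pts[:,0],1).round(2))
import sys
for pull in(0,6):
  best=[]
  for f in np.arange(0,1.5,.05):
    P=[]
    for out,rad in((44,26),(16,26),(16,36.5),(2,36.5)):
        P.append(pix2:=None)
        T=np.linalg.inv(np.array(a["world_from_camera"]));X=base+r.apply(n*(out+pull)+rad*(np.cos(f)*t+np.sin(f)*np.array([0,1,0])))
        k=np.array(a["intrinsics"])@(T@np.r_[X,1])[:3];P[-1]=k[:2]/k[2]
    P=np.array(P); s=np.concatenate([np.linspace(P[i],P[i+1],20) for i in range(3)])
    d=np.linalg.norm(pts[:,None]-s[None],axis=2).min(1); best.append((d.mean(),f,P.round(0).tolist()))
  best.sort(key=lambda q:q[0]); print(pull,[(round(float(q[0]),2),round(float(q[1]),2)) for q in best[:4]],best[0][2])
E
python3 phi.py
```

```text
[ -1.34 524.92]
0 [(1.33, 0.75), (1.38, 0.7), (1.41, 0.8), (1.57, 0.65)] [[271.0, 188.0], [265.0, 195.0], [262.0, 194.0], [259.0, 198.0]]
6 [(1.29, 0.8), (1.36, 0.75), (1.37, 0.85), (1.52, 0.7)] [[272.0, 187.0], [266.0, 194.0], [263.0, 193.0], [260.0, 197.0]]
```

{"api": "play_rows", "payload": {"increments": [[0.6,[0,0,0],0.12],[0.6,[0,0,0],0.12],[0.6,[0,0,0],0.12],[0.6,[0,0,0],0.1],[-1,[-1,0,0],0],[-1,[0,0,0],0],[-1,[0,0,0],0],[-1,[0,0,0],0],[-1,[0,0,0],-0.04],[-1,[0,0,0],0]], "force": 80}}

```text
time: 22.33
tool_pos: [538.6, -31.0, 137.9]
tcp_rot: [179.8, 0.1, 166.2]
ft_force: [-2.0, 11.1, 9.6]
finger_gap: 50.2
grip_force: 79.7
```

{"api": "play_rows", "payload": {"increments": [[-1,[0,0,0],-0.05],[-1,[0,0,0],0]]}}

```text
time: 22.5
tool_pos: [538.8, -31.8, 137.6]
tcp_rot: [179.9, 0.1, 169.1]
ft_force: [-0.3, 8.6, 5.5]
finger_gap: 50.1
grip_force: 78.7
```

{"api": "play_rows", "payload": {"increments": [[-1,[0,0,0],-0.05],[-1,[0,0,0],0]]}}

```text
time: 22.67
tool_pos: [537.7, -31.7, 137.8]
tcp_rot: [179.9, -0.0, 171.9]
ft_force: [-8.5, 9.2, 15.4]
finger_gap: 49.6
grip_force: 79.0
```

{"api": "play_rows", "payload": {"increments": [[-1,[0,0,0],-0.05],[-1,[0,0,0],0]]}}

```text
time: 22.83
tool_pos: [538.0, -32.6, 137.6]
tcp_rot: [180.0, 0.0, 174.8]
ft_force: [-4.5, 5.5, 10.4]
finger_gap: 49.9
grip_force: 79.0
```

```bash
python3 f.py;python3 phi.py
```

```text
Fn 10.8 F [-4.5  5.5 10.4] T [-0.17  0.69 -0.39] pos [538.  -32.6 137.6] yaw 174.8 gap 49.9
[ -1.29 517.56]
0 [(0.53, 0.9), (0.54, 0.95), (0.76, 0.85), (0.76, 1.0)] [[271.0, 189.0], [266.0, 196.0], [262.0, 196.0], [260.0, 199.0]]
6 [(0.69, 0.95), (0.75, 1.0), (0.89, 0.9), (1.02, 1.05)] [[273.0, 188.0], [267.0, 195.0], [264.0, 195.0], [261.0, 198.0]]
```

{"api": "play_rows", "payload": {"increments": [[-1,[0,0,0],-0.05],[-1,[0,0,0],0]]}}

```text
time: 23.05
tool_pos: [537.2, -32.7, 137.9]
tcp_rot: [180.0, -0.1, 177.6]
ft_force: [-10.3, 4.6, 14.1]
finger_gap: 49.3
grip_force: 78.5
```

{"api": "play_rows", "payload": {"increments": [[-1,[0,0,0],-0.05],[-1,[0,0,0],0]]}}

```text
time: 23.22
tool_pos: [536.1, -31.8, 136.8]
tcp_rot: [179.9, -0.2, -179.5]
ft_force: [-11.0, 8.9, 15.9]
finger_gap: 48.3
grip_force: 87.5
```

{"api": "play_rows", "payload": {"increments": [[-1,[0,0,0],-0.05],[-1,[0,0,0],0]]}}

```text
time: 23.38
tool_pos: [536.7, -33.0, 137.2]
tcp_rot: [-180.0, -0.1, -176.6]
ft_force: [-11.0, 5.0, 11.8]
finger_gap: 48.7
grip_force: 86.1
```

```bash
python3 f.py;python3 phi.py
```

```text
Fn 15.6 F [-11.    5.   11.8] T [-0.93  1.69 -0.11] pos [536.7 -33.  137.2] yaw 183.4 gap 48.7
[ -1.12 484.23]
0 [(0.86, 1.0), (0.94, 0.95), (1.03, 1.05), (1.19, 0.9)] [[272.0, 190.0], [266.0, 197.0], [263.0, 197.0], [260.0, 200.0]]
6 [(1.03, 1.05), (1.05, 1.0), (1.2, 0.95), (1.29, 1.1)] [[273.0, 189.0], [267.0, 196.0], [264.0, 196.0], [262.0, 200.0]]
```

{"api": "play_rows", "payload": {"increments": [[0,[0,0,0],0],[0.6,[0,0,0],0],[0.6,[0,0,0],0]]}}

```text
time: 23.68
tool_pos: [537.6, -32.9, 136.2]
tcp_rot: [180.0, -0.0, -176.8]
ft_force: [-0.3, 0.8, -0.2]
finger_gap: 68.1
grip_force: 0.0
```

```bash
python3 f.py;python3 phi.py; python3 st2.py | sed -n '/now/,$p'; python3 - <<'E'
from h import *
b=snapshot("scene")
for r in pinpoint("collar_grip",b)[:2]: print(round(r["p"],2),w(b,r["xyz"]).round(1))
E
```

```text
Fn -0.1 F [-0.3  0.8 -0.2] T [-0.    0.01  0.01] pos [537.6 -32.9 136.2] yaw 183.2 gap 68.1
[ -0.87 436.47]
0 [(1.04, 1.05), (1.13, 1.0), (1.19, 1.1), (1.38, 0.95)] [[272.0, 190.0], [266.0, 197.0], [263.0, 198.0], [261.0, 201.0]]
6 [(1.21, 1.05), (1.21, 1.1), (1.43, 1.15), (1.45, 1.0)] [[273.0, 189.0], [267.0, 196.0], [264.0, 196.0], [262.0, 200.0]]
now
red [256.8 189.2] 5 x 256 258 y 188 190
red [286. 189.] 3 x 285 287 y 188 190
red [265.  197.2] 24 x 260 269 y 193 201
red [230. 195.] 3 x 229 231 y 195 195
0.84 [544.1 -32.4 143. ]
```

{"api": "play_rows", "payload": {"increments": [[0.6,[0,0,-10],-0.06],[0.6,[0,0,-10],0],[0.6,[6,0,0],0],[0.6,[6.5,0,0],0],[0.6,[0,0,0],0]]}}

```text
time: 24.3
tool_pos: [524.2, -34.7, 156.2]
tcp_rot: [-180.0, -0.0, -173.6]
ft_force: [-0.7, -0.2, 0.2]
finger_gap: 68.2
grip_force: 0.0
```

```bash
python3 go.py 525 -34 155 186.5;python3 phi.py; python3 - <<'E'
from h import *
for k in range(2):
    b=snapshot("scene")
    for q in("collar_grip","capsule_head","valve_grip"):
        for r in pinpoint(q,b)[:1]: print(q,round(r["p"],2),w(b,r["xyz"]).round(1))
E
```

```text
t 24.3 pos [524.2 -34.7 156.2] rot [-1.8000e+02 -4.0000e-02 -1.7363e+02] F [-0.7 -0.2  0.2] gap 68.2 grip 0.0 j6 -106
turn rad about tool z -0.002 then shift [-0.8  0.6  1.2]
[ -1.04 469.15]
0 [(0.57, 1.05), (0.65, 1.0), (0.74, 1.1), (0.89, 0.95)] [[272.0, 190.0], [266.0, 197.0], [263.0, 198.0], [261.0, 201.0]]
6 [(0.78, 1.05), (0.82, 1.1), (0.99, 1.0), (1.08, 1.15)] [[273.0, 189.0], [267.0, 196.0], [264.0, 196.0], [262.0, 200.0]]
collar_grip 0.57 [541.7 -30.2 143.3]
capsule_head 0.84 [509.3 329.8  18.8]
valve_grip 0.73 [529.3  84.  150.5]
collar_grip 0.97 [540.4 -34.2 148.2]
capsule_head 0.63 [395.1 231.1  18.4]
valve_grip 0.19 [543.7 -33.5 142.6]
```

```bash
python3 - <<'E'
from h import *
b=snapshot("scene")["color"]
cv2.imwrite("pics/now.png",b[:,:,::-1])
g=cv2.resize(b[170:245,220:295],None,fx=5,fy=5,interpolation=cv2.INTER_CUBIC)
v=cv2.imread("pics/v6.png")[:,:375,::-1]
G=lambda i:cv2.cvtColor(np.ascontiguousarray(i),cv2.COLOR_RGB2GRAY)
def gr(i): 
    i=cv2.GaussianBlur(G(i).astype(np.float32),(0,0),3); return np.hypot(cv2.Sobel(i,5,1,0),cv2.Sobel(i,5,0,1))
for name,f in(("gray",lambda i:G(i).astype(np.float32)),("grad",gr)):
  A,B=f(v),f(g)
  for (x0,x1,y0,y1) in((190,325,120,215),(225,325,80,190),(200,320,150,215),(100,220,190,310),(10,110,110,210)):
    r=cv2.matchTemplate(B[max(0,y0-25):y1+25,max(0,x0-25):x1+25],A[y0:y1,x0:x1],cv2.TM_CCOEFF_NORMED); _,s,_,l=cv2.minMaxLoc(r)
    print(name,(x0,x1,y0,y1),round(s,2),((l[0]-x0+max(0,x0-25))/5,(l[1]-y0+max(0,y0-25))/5))
E
```

```text
gray (190, 325, 120, 215) 0.95 (0.0, 0.0)
gray (225, 325, 80, 190) 0.75 (-0.2, 0.2)
gray (200, 320, 150, 215) 0.96 (0.0, 0.0)
gray (100, 220, 190, 310) 0.95 (0.4, -0.2)
gray (10, 110, 110, 210) 0.85 (0.2, 0.2)
grad (190, 325, 120, 215) 0.92 (0.0, 0.0)
grad (225, 325, 80, 190) 0.7 (0.2, 0.0)
grad (200, 320, 150, 215) 0.94 (0.0, 0.0)
grad (100, 220, 190, 310) 0.82 (0.2, -0.2)
grad (10, 110, 110, 210) 0.74 (0.2, 0.2)
```

The skirt image matches the pre-turn home picture with zero offset, and the stripe sits at about 1.05 rad, so the collar is home in the notch. Next I grip the capsule head.

{"api": "play_rows", "payload": {"increments": [[0,[0,0,1],0],[-1,[0,0,0],0],[-1,[0,0,0],0],[-1,[0,0,0],0],[-1,[0,0,0],0],[-1,[0,0,0],0]], "force": 50}}

```text
time: 25.3
tool_pos: [525.4, -34.0, 155.5]
tcp_rot: [180.0, 0.0, -173.6]
ft_force: [-1.4, 4.0, 2.7]
finger_gap: 29.3
grip_force: 49.3
```

{"api": "play_rows", "payload": {"increments": [[-1,[1.7,0,-2.4],0],[-1,[1.7,0,-2.4],0],[-1,[0,0,0],0]]}}

```text
time: 25.55
tool_pos: [521.9, -35.4, 160.7]
tcp_rot: [-179.9, 0.0, -173.6]
ft_force: [-0.2, 1.0, -0.5]
finger_gap: 29.5
grip_force: 49.5
```

```bash
python3 f.py
```

```text
Fn -0.3 F [-0.2  1.  -0.5] T [ 0.16  0.07 -0.06] pos [521.9 -35.4 160.7] yaw 186.4 gap 29.5
```

{"api": "play_rows", "payload": {"increments": [[-1,[2.3,0,-3.3],0],[-1,[2.3,0,-3.3],0],[-1,[2.3,0,-3.3],0],[-1,[2.3,0,-3.3],0],[-1,[2.3,0,-3.3],0],[-1,[2.3,0,-3.3],0],[-1,[2.3,0,-3.3],0],[-1,[5,0,-9],0],[-1,[5,0,-15],0],[-1,[5,0,-15],0],[-1,[5,0,-10],0],[-1,[0,0,0],0]]}}

```text
time: 26.55
tool_pos: [486.8, -39.3, 235.6]
tcp_rot: [-179.9, 0.2, -173.6]
ft_force: [0.2, -0.2, -0.7]
finger_gap: 29.4
grip_force: 49.5
```

```bash
python3 go.py 455 -257 220 186.5; python3 - <<'E'
from h import *
a=snapshot("scene");b=snapshot("top")
for p in(a,b):
  for q in("capsule","capsule_head","carton","collar_grip"):
    for r in pinpoint(q,p)[:6]:
        X=w(p,r["xyz"])
        if X[1]<0: print(q,round(r["p"],2),X.round(1))
r=regions_of("carton",b)[0]; rect=cv2.minAreaRect(np.argwhere(r["mask"])[:,::-1].astype(np.float32)); bx=cv2.boxPoints(rect)
T=np.array(b["world_from_camera"]);K=np.linalg.inv(b["intrinsics"])
for u in bx:
    d=T[:3,:3]@(K@np.r_[u,1]); s=(84-T[2,3])/d[2]; print("corner@84",(T[:3,3]+s*d).round(0))
E
```

```text
t 26.55 pos [486.8 -39.3 235.6] rot [-179.92    0.25 -173.58] F [ 0.2 -0.2 -0.7] gap 29.4 grip 49.5 j6 -107
turn rad about tool z -0.001 then shift [  56.3 -212.7   15.6]
capsule 0.7 [517.8 -34.  206.1]
capsule 0.45 [347.  -68.5  20.6]
capsule_head 0.67 [488.3 -40.6 252.2]
capsule_head 0.51 [ 363.1 -123.1   14.5]
carton 0.7 [ 448.8 -258.2    3.1]
collar_grip 0.82 [539.3 -32.8 147.3]
capsule 0.48 [344.9 -75.6  17.4]
capsule_head 0.63 [ 362.8 -118.    12.2]
carton 0.78 [ 447.8 -256.7    1.7]
corner@84 [ 535. -153.   84.]
corner@84 [ 568. -307.   84.]
corner@84 [ 359. -348.   84.]
corner@84 [ 327. -196.   84.]
```

{"api": "play_rows", "payload": {"increments": [[-1,[4,-11,0],0],[-1,[8,-22,0],0],[-1,[8,-22,0],0],[-1,[8,-22,0],0],[-1,[8,-22,0],0],[-1,[8,-22,0],0],[-1,[8,-22,0],0],[-1,[8,-22,0],0],[-1,[8,-22,0],0],[-1,[5,-14,0],0],[-1,[3,-11,0],0],[-1,[0,0,0],0]]}}

```text
time: 28.1
tool_pos: [433.6, -260.3, 232.2]
tcp_rot: [-180.0, -0.0, -173.7]
ft_force: [-0.2, -0.9, -0.7]
finger_gap: 29.7
grip_force: 49.6
```

```bash
python3 go.py 435 -258 44 186.5
```

```text
t 28.1 pos [ 433.6 -260.3  232.2] rot [-1.7997e+02 -2.0000e-02 -1.7370e+02] F [-0.2 -0.9 -0.7] gap 29.7 grip 49.6 j6 -133
turn rad about tool z -0.004 then shift [ -1.6   2.1 188.2]
```

{"api": "play_rows", "payload": {"increments": [[-1,[-1,2,15],0],[-1,[0,0,28],0],[-1,[0,0,28],0],[-1,[0,0,28],0],[-1,[0,0,28],0],[-1,[0,0,25],0],[-1,[0,0,18],0],[-1,[0,0,10],0],[-1,[0,0,5],0],[-1,[0,0,0],0]]}}

```text
time: 28.93
tool_pos: [434.9, -255.4, 46.6]
tcp_rot: [179.9, -0.1, -173.5]
ft_force: [1.0, 0.6, -0.4]
finger_gap: 29.4
grip_force: 49.6
```

{"api": "play_rows", "payload": {"increments": [[-0.2,[0,0,0],0],[-0.1,[0,0,0],0],[0,[0,0,0],0],[0,[0,0,0],0],[0,[0,0,-10],0],[0,[0,0,-25],0],[0,[0,0,-35],0],[0,[0,0,-35],0],[0,[0,0,-35],0],[0,[0,0,-35],0],[0,[0,0,0],0]]}}

```text
time: 29.85
tool_pos: [438.3, -258.3, 232.3]
tcp_rot: [-179.5, 0.6, -173.6]
ft_force: [0.7, -1.1, 1.2]
finger_gap: 42.6
grip_force: 0.0
```

```bash
python3 go.py; python3 - <<'E'
from h import *
a=snapshot("scene");b=snapshot("top")
for p in(a,b):
  for q in("capsule","capsule_head","carton"):
    for r in pinpoint(q,p)[:6]:
        X=w(p,r["xyz"])
        if X[1]<-130: print(q,round(r["p"],2),X.round(1))
  hsv=cv2.cvtColor(p["color"],cv2.COLOR_RGB2HSV).astype(int)
  m=(hsv[...,0]<16)&(hsv[...,0]>6)&(hsv[...,1]>190)&(hsv[...,2]>110)
  n,l,s,c=cv2.connectedComponentsWithStats(m.astype(np.uint8))
  print([(c[i].round(0).tolist(),int(s[i,4])) for i in range(1,n) if 8<s[i,4]<800])
E
```

```text
t 29.85 pos [ 438.3 -258.3  232.3] rot [-179.47    0.57 -173.57] F [ 0.7 -1.1  1.2] gap 42.6 grip 0.0 j6 -133
carton 0.88 [ 451.4 -258.3    2.9]
[([338.0, 174.0], 9), ([281.0, 305.0], 226)]
capsule 0.58 [ 453.2 -258.    18.5]
capsule_head 0.45 [ 402.8 -269.1   16.8]
carton 0.65 [ 447.6 -256.6    2. ]
[]
```

{"api": "play_rows", "payload": {"increments": [[0,[0,0,0],0],[0,[0,0,0],0],[0,[0,0,0],0],[0,[0,0,0],0],[0,[0,0,0],0],[0,[0,0,0],0]]}}

```text
time: 30.75
tool_pos: [435.1, -256.0, 222.3]
tcp_rot: [180.0, -0.0, -173.6]
ft_force: [0.4, -0.2, -0.2]
finger_gap: 42.8
grip_force: 0.0
```

```bash
python3 -c "
from bench import *
print(hand_in())"
```

```text
the job is handed in; nothing more can be done
None
```

The job is handed in at about 31 s, with no verdict returned: the camera shows the valve closed and pushed in, the collar home in its notch (about 1.05 rad) and the capsule lying in the carton; bottle, cup and pen were never approached, but I did not re-check their positions.

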